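Start the hose crimper and hold its dies closing

TASK

Set the hose crimper's dies closing from its bench controls, pressing with the fingertips: first flip the rocker on the small switch box over to on by pressing down its raised end, then press the round pump start button on the sloped console until it latches in, and last press the square die-closing button fully down and keep it down - the program finishes while still holding it. Keep off the emergency stop and the die-opening button, let the pump stop button stay out once the pump is started, and leave everything standing around the controls where it is: nothing is picked up or moved.

Things in the scene. Friction and masses are not known exactly. Their poses are not given: they have to be found in the camera images.
- console: grey console screwed to the bench, 290 mm wide (y), 175 mm deep (x); top sloped 0.26 rad, low edge towards the robot (48 mm high), high edge away (95 mm). Origin: centre of underside, z up. On the slope: e-stop at y +98 mm; pump start (rear) and stop (front) at y +12; die opening (rear) and closing (front) at y -88 mm. Rear and front buttons lie 36 mm up and down the slope from its middle
- start_top (a point): centre of the top of the pump start button: round, flat, 29 mm across, black, rear of the middle column; its top stands 20 mm above the slope when out, 14 mm above the steel collar 43 mm across round it. z points out of the slope, against the press direction; x up the slope, y along the console's y
- start (a joint): pump start button: 0 out (pump off), 0.008 m fully in. It resists with about 4 N at first, less as it goes in, snaps over at 4 mm and then stays in by itself; interlocked with the stop button, which comes out as start goes in
- stop_top (a point): centre of the top of the pump stop button: round, flanged, slightly domed, 36 mm across, black, front of the middle column; top 14 mm above the slope while in (pump off), 22 mm when out. Axes as start_top
- stop (a joint): pump stop button: 0 in (pump off), 0.008 m out (pump on); pressing it in about 4 mm with 4 N throws start out again
- close_jog_top (a point): centre of the top of the die-closing button: square, 34 mm, black, two small arrowheads on it pointing at each other along y; front of the right column; top 20 mm above the slope, 14 mm above the square collar 44 mm wide round it. Axes as start_top
- close_jog (a joint): die-closing button, hold-to-run, springs back: 0 out, 0.007 m fully down; about 1.2 N to begin, 5.4 N fully down
- open_jog_top (a point): centre of the top of the die-opening button: same square button, its arrowheads pointing apart; rear of the right column. Axes as start_top
- open_jog (a joint): die-opening button: 0 out, 0.007 m fully down; same spring; not to be pressed
- estop_top (a point): centre of the top of the emergency stop: red mushroom 40 mm across, its top 32 mm above the slope, left of the console. Axes as start_top
- estop (a joint): emergency stop: 0 out, 0.006 m down (5 N to begin, 20 N down); not to be pressed
- switchbox: small grey plastic switch box screwed to the bench, left or right of the console: 105 mm (its x) by 85 mm (y), 56 mm high, with a black rocker in the middle of its flat top. Origin: centre of its underside; z up, x towards the end of the rocker that is raised in the off position (away from the robot, turned by up to 0.5 rad)
- rocker_raised (a point): point on the top of the rocker's raised end, 20 mm from the pivot axis and so 6 mm from that end: press here, straight down. The rocker is 52 mm long (switch box x) and 30 mm wide (y), its top a shallow V. In the off position this point is 76 mm above the bench; with the rocker on it is about 68 mm above it
- rocker (a joint): rocker: 0 off, 0.4 rad on (raised end fully pushed down). It resists with about 3 N at the raised end, snaps over past the middle (0.2 rad, about 4 mm down) and stays by itself
- tray: steel parts tray, 110 mm (x) by 150 mm (y), 35 mm high, with hose ferrules in it, on the other side of the console from the switch box; loose, stays where it is. Origin: centre of its underside
- ferrule: steel hose end fitting standing on the bench, 33 mm across, 52 mm high, on the robot's side of the controls; loose, stays where it is. Origin: centre of its underside
- spray_can: spray can, 60 mm across, 155 mm high, standing beyond the console; loose, stays where it is. Origin: centre of its underside
- spanner: open-ended steel spanner, 180 mm long, lying flat near the robot; loose, stays where it is. Its handle runs along its x
Things that resemble listed ones, but are neither listed nor needed, are in the scene too. Several things look just like the switchbox: the one meant starts nearest to the robot's base.

How it is judged:
On the way, in this order (a step that is already met when the one before it is completed fails the run):
1. the switch box rocker is on and the pump start button is still out (value of joint rocker above 0.34 rad and value of joint start below 0.003 m), for 0.2 s.
2. the pump start button is latched in and the stop button is out (value of joint each of start, stop above 0.0065 m), for 0.2 s.
3. the die-closing button is held down by the fingers (value of joint close_jog above 0.005 m and contact force between the fingers and close_jog above 1 N), for 0.3 s.
At the end, for the whole second after the job is handed in: Rocker on (beyond 0.34 of 0.40 rad), pump start latched in and stop out (each beyond 6.5 of 8 mm), the fingers still holding the die-closing button down (beyond 5 of 7 mm, over 1 N) through the last second; die-opening button and emergency stop up (under 2 mm) (all of step 2 and all of step 3 and value of joint rocker above 0.34 rad and value of joint each of open_jog, estop below 0.002 m); the arm keeps its last pose, push and grip.
It fails at once if the start button is pressed while the supply rocker is off (value of joint start above 0.003 m and value of joint rocker below 0.2 rad).
It fails at once if the die-closing button is pressed before the pump is started (value of joint close_jog above 0.003 m and value of joint start below 0.004 m).
It fails at once if the die-opening button is pressed (value of joint open_jog above 0.003 m).
It fails at once if the emergency stop is pressed (value of joint estop above 0.002 m).
It fails at once if the tray, fitting, spray can or spanner is lifted, carried or shifted by more than 15 mm (distance of any of tray, ferrule, spray_can, spanner from where it was at the start of the episode above 0.015 m).
It also fails if it takes over 51 s, if anything falls off the work surface, if the arm or the gripper's body presses on something with over 40 N, if the wrist force passes 120 N, or if a joint passes its speed limit or range.

ROBOT

A 7-joint arm with a two-finger parallel gripper is mounted at the origin on the work surface. World frame = base frame: x ahead of the robot, y to its left, z up, the work surface at z = 0. Lengths are in m, angles in rad, forces in N, time in s.
With the tool pointing down it reaches from about 0.425 to 0.95 m from the base axis. Payload 4.7 kg.
Tool frame: the origin (TCP) lies between the finger pads; the fingertips stand 8 mm ahead of it and the grasp point (between the pads) lies 11 mm behind it; z points along the fingers, y is the line along which they close (so a half turn about z gives the same grasp; the last joint's range is limited). The gripper opens to 87 mm and grips with 3 to 60 N. Pads are 19 mm wide; open, the fingers measure 117 mm over their backs; the gripper's body (75 mm by 190 mm) begins 51 mm behind the grasp point.
Start: joints at [1.138, 0.469, -0.049, 1.532, 0.024, 1.141, -0.082], TCP at [0.265, -0.621, 0.231] pointing down, gripper open.
Joint ranges: [-2.59, 2.59], [-0.33, 1.99], [-1.39, 1.29], [0.1, 2.45], [-1.04, 4.18], [0.21, 1.99], [-2.66, 2.66]. Speed limits (rad/s): [2.57, 2.57, 3.14, 3.14, 3.14, 3.14, 3.14].

INTERFACE

Orientations are given as a unit quaternion [w, x, y, z].
In Python, from bench import arm, cams gives the robot as it stands. The module is installed in compiled form; this text tells all that it offers.
- The arm moves only by the tool arm_command, never from a script. Its argument "targets" is one flat list of numbers, 5 for each row, row after row: the shift along the world's x, y, z in m, then the turn about the world's z in degrees, then the opening, from -1 (shut) to 1 (fully open). In form: [dx, dy, dz, roll, gripper, dx, dy, dz, roll, gripper, ...]. A call has 1 to 12 rows; each row shifts and turns the commanded pose from where the row before left it; what a row does not reach is not made up. A row lasts 1/12 s, in which the tool goes at most 41.7 mm and 7.16 degrees, less where a joint would pass 70% of its speed; a pose out of reach is approached as far as the arm can. A call is refused whole if a number of a shift passes 0.0417 or a number of a turn 7.16, either way. A call with a gripper value outside its range is refused whole. The fingers move at their own pace and stop on an object; "force" is the grip in N (left out, the last holds). Time passes only in rows, so rows that do not move let the fingers close. It gives the time, the measured TCP pose, the force, the opening and the grip force at its end, in the units of the state.
- arm.get_state(): the state, without advancing time (a new reading comes with each control period).
- cams.camera(name): name is "scene" or "top"; returns the picture (480x640x3 uint8, blue, green, red); there is no depth.
- cams.calibration(name): a dict with "fx", "fy", "cx", "cy" (pixels), "rvec" (rotation vector, rad) and "tvec" (3), from world to camera coordinates, as OpenCV has them. Camera axes: x right, y down, z forward; pixel columns grow to the right and rows downward; lengths in m; the calibration is good to about 2 mm. A picture is of the moment at which its call begins. calibration takes no time and is no camera call.
- arm.close_job(): hands the job in; it is judged then, once.
The state is a dict: "clock": time; "joint_pos": joint angles; "qd": joint speeds; "tau": joint torques, N m; "tcp_pos": TCP position; "ee_rot": TCP orientation; "force": force on the tool from outside, world axes, zero at the start; "ft_torque": the same for the moment, N m; "opening": finger opening in m; "grasp_force": force on a finger pad.
Only numpy, scipy, OpenCV 4.12 (cv2) and the standard library are available. Lean on these libraries where they do the work, as an engineer would, in place of code of your own. Each camera call takes 0.05 s, during which the arm holds its last target. There are 200 camera calls.

## Working session

There is one attempt and no reset: what is moved stays moved. The work goes in short steps, Python scripts to look and compute and a tool call to move; the robot and the scene stay as the last step left them, time stands still between calls to the robot, and variables do not carry over. Pictures are saved under pics/ and viewed, at most 10 in all, crops included, and the job is handed in when it is done.

Besides the shell and the picture viewer there is one more tool, called as name(argument=value, ...), one argument or row to a line, values as JSON. arm_command: Moves the arm, as the interface text tells. Its arguments: {"type":"object","properties":{"targets":{"type":"array","items":{"type":"number"}},"force":{"type":"number"}},"required":["targets"]}

```bash
mkdir -p pics
cat > h.py <<'E'
import numpy as np, cv2
from bench import arm, cams
def proj(n,P):
    c=cams.calibration(n);K=np.array([[c['fx'],0,c['cx']],[0,c['fy'],c['cy']],[0,0,1]])
    return cv2.projectPoints(np.float64(P).reshape(-1,1,3),np.float64(c['rvec']),np.float64(c['tvec']),K,None)[0].reshape(-1,2)
def ray(n,uv):
    c=cams.calibration(n);R=cv2.Rodrigues(np.float64(c['rvec']))[0];t=np.float64(c['tvec']).ravel()
    d=R.T@np.array([(uv[0]-c['cx'])/c['fx'],(uv[1]-c['cy'])/c['fy'],1]);return -R.T@t,d
def onz(n,uv,z):
    o,d=ray(n,uv);return o+d*(z-o[2])/d[2]
def tri(uva,uvb,a='scene',b='top'):
    o1,d1=ray(a,uva);o2,d2=ray(b,uvb)
    s=np.linalg.lstsq(np.c_[d1,-d2],o2-o1,rcond=None)[0]
    p,q=o1+d1*s[0],o2+d2*s[1];return (p+q)/2,np.linalg.norm(p-q)
E
python3 - <<'E'
from h import *
for n in('scene','top'):
    cv2.imwrite(f'pics/{n}0.png',cams.camera(n)); print(n,ray(n,(320,240)))
s=arm.get_state();print(s['clock'],s['tcp_pos'],s['ee_rot'],s['opening'],s['force'])
E
```

```text
scene (array([ 0.98894279, -0.66279158,  0.63936095]), array([-0.39185108,  0.75409342, -0.52736401]))
top (array([0.48866671, 0.09914124, 1.17497401]), array([ 0.07867493, -0.01522072, -0.9968758 ]))
0.1 [ 0.26500064 -0.6202405   0.22959109] [-8.60025475e-04  9.79684712e-01  2.00541957e-01 -2.21262275e-04] 0.08670676499622766 [0.08537958 0.39501759 0.25304224]
```

View pics/scene0.png

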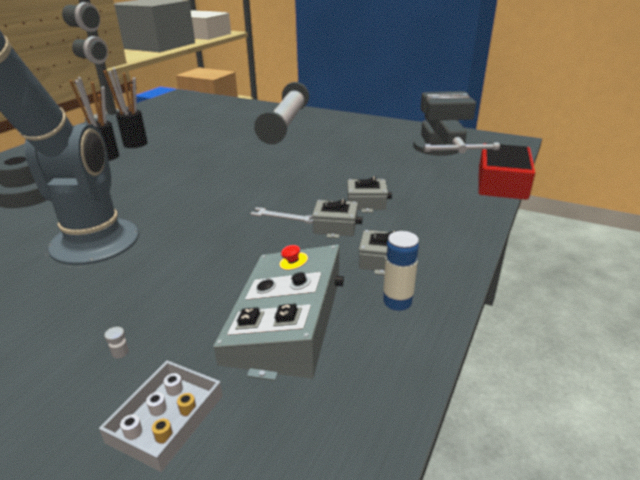

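View pics/top0.png

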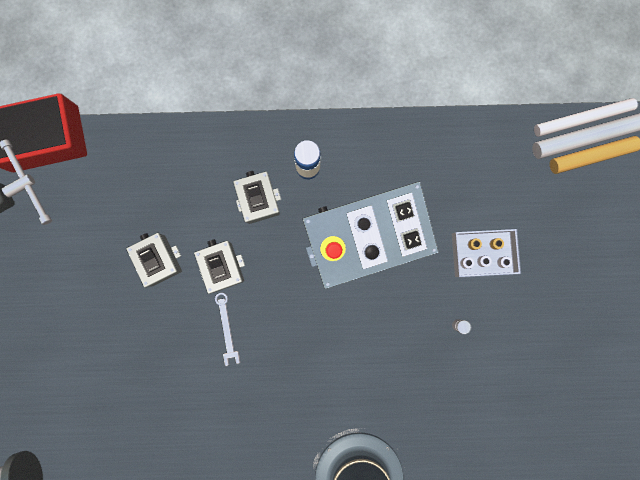

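The top view shows three boxes that could be the switch box, at (218,266), (152,259) and (256,196). It also shows the console at (370,235) with the e-stop at (333,249), start at (364,224), stop at (372,252), opening at (405,211) and closing at (413,240). The tray is at (488,253), the fitting at (463,327), the can at (307,158) and the spanner at (227,330). (218,266) looks nearest to the base, so I'll measure it and check it in a close crop.

Run:
```python
from h import *
im=cams.camera('top');sc=cams.camera('scene')
print('base px',proj('top',[0,0,0]))
for b in[(218,266),(152,259),(256,196)]:
    p=onz('top',b,.056);print(b,p.round(3),np.hypot(*p[:2]).round(3))
# console: bluish-grey; boxes: light beige ; dark buttons
hsv=cv2.cvtColor(im,cv2.COLOR_BGR2HSV)
def comps(m,off,amin,amax,tag):
    for c in cv2.findContours(m,cv2.RETR_LIST,cv2.CHAIN_APPROX_NONE)[0]:
        a=cv2.contourArea(c)
        if amin<a<amax:
            r=cv2.minAreaRect(c+np.array(off));M=cv2.moments(c)
            print(tag,int(a),'cen',np.round([M['m10']/a+off[0],M['m01']/a+off[1]],1),'rect',np.round(r[0],1),np.round(r[1],1),round(r[2],1))
v=hsv[...,2]
comps((v[180:290,300:445]<60).astype(np.uint8),(300,180),60,2000,'dark')
comps((v[180:295,300:445]>120).astype(np.uint8),(300,180),3000,20000,'console')
comps((v[180:295,300:445]>210).astype(np.uint8),(300,180),300,20000,'panel')
comps(((hsv[180:295,300:445,0]<8)&(hsv[180:295,300:445,1]>150)).astype(np.uint8),(300,180),50,20000,'red')
comps((v[230:300,185:250]>150).astype(np.uint8),(185,230),500,20000,'box')
comps((v[240:290,200:236]<100).astype(np.uint8),(200,240),50,20000,'rocker')
A=cv2.resize(im[230:300,185:250],None,fx=6,fy=6,interpolation=cv2.INTER_CUBIC)
B=cv2.resize(sc[190:245,300:370],None,fx=5.6,fy=5.6,interpolation=cv2.INTER_CUBIC)
C=np.zeros((430,790,3),np.uint8);C[:A.shape[0],:A.shape[1]]=A;C[:B.shape[0],395:395+B.shape[1]]=B[:,:395]
cv2.imwrite('pics/c1.png',C)
D=cv2.resize(im[175:295,295:445],None,fx=5,fy=5,interpolation=cv2.INTER_CUBIC);cv2.imwrite('pics/c2.png',D)
```

```text
base px [[359.65841102 477.96491343]]
(218, 266) [0.52  0.328 0.056] 0.615
(152, 259) [0.541 0.487 0.056] 0.728
(256, 196) [0.688 0.235 0.056] 0.727
dark 79 cen [373. 253.] rect [372.4 252.4] [10.5 13. ] 29.7
dark 147 cen [411.  239.4] rect [412.  239.4] [13.9 14.2] 71.6
dark 84 cen [363.9 223.7] rect [364.  223.5] [10. 11.] 0.0
dark 150 cen [403.2 210.8] rect [404.2 210.6] [13.9 14.5] 71.6
console 8895 cen [370.2 235. ] rect [369.2 235.6] [ 73.9 129.2] 72.4
panel 458 cen [332.4 248.2] rect [332.5 248. ] [24.1 24.6] 26.6
panel 368 cen [410.7 238.6] rect [410.8 238.8] [20.2 21.2] 71.6
panel 1429 cen [366.7 236.8] rect [367.  236.8] [58.6 26.4] 73.6
panel 379 cen [402.9 210.1] rect [402.9 210.1] [21.  21.2] 74.1
panel 1419 cen [406.6 224. ] rect [406.7 224.1] [58.9 26.3] 75.1
red 170 cen [333.4 249.6] rect [333.5 250. ] [16. 15.] 90.0
box 604 cen [217.3 266.6] rect [217.2 266.6] [30.9 21.2] 70.7
box 1495 cen [217.3 266.7] rect [217.  266.8] [43.7 36.5] 70.6
rocker 179 cen [215.1 261.5] rect [217.1 265.2] [25.  17.7] 71.6
```

View pics/c1.png

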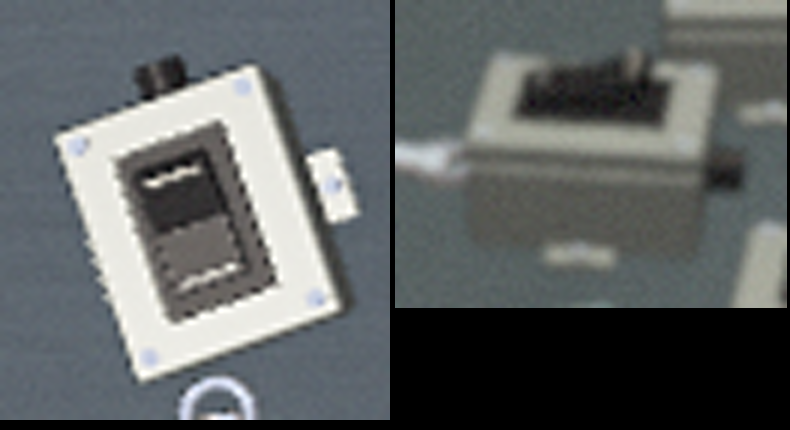

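View pics/c2.png

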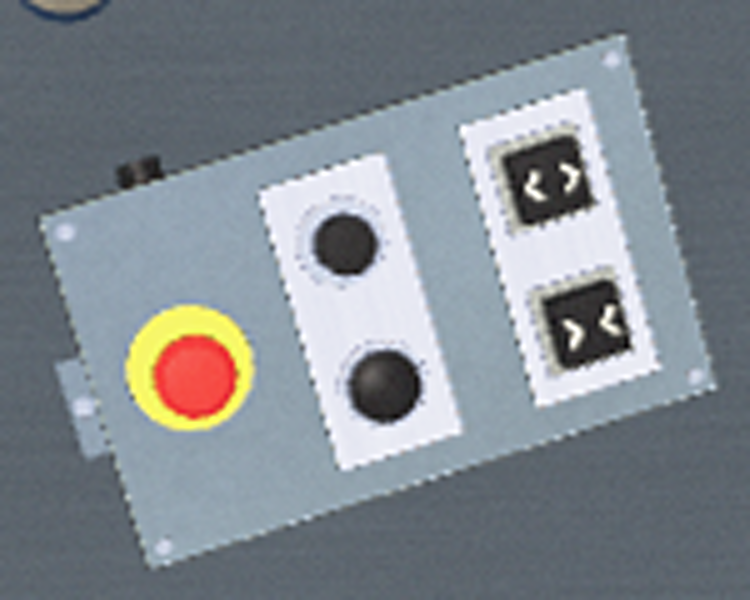

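Crop c1 shows the nearest box with its dark half towards the far end, at about pixel (216,260). The scene view shows that far end raised, so this is the right box and it is off. Crop c2 shows the closing button, arrows pointing together, at (413,240), and start at (364,224). Next I fit both poses and cross-check them in the two views.

```bash
cat > pose.py <<'E'
from h import *
def fit(loc,w):
    loc=np.array(loc,float);w=np.array(w);a=loc[:,:2]-loc[:,:2].mean(0);b=w[:,:2]-w[:,:2].mean(0)
    th=np.arctan2((a[:,0]*b[:,1]-a[:,1]*b[:,0]).sum(),(a*b).sum());R=np.array([[np.cos(th),-np.sin(th)],[np.sin(th),np.cos(th)]])
    t=w[:,:2].mean(0)-R@loc[:,:2].mean(0);res=np.linalg.norm((R@loc[:,:2].T).T+t-w[:,:2],axis=1)
    return th,R,t,res
px=np.array([(40,215),(625,37),(717,388),(153,568)])/5+[294.6,174.6]
zs=[.095,.095,.048,.048]
loc=[(.0875,.145),(.0875,-.145),(-.0875,-.145),(-.0875,.145)]
CT,CR,Ct,res=fit(loc,[onz('top',p,z) for p,z in zip(px,zs)])
def con(s,y,h):  # s up slope from middle, h above slope
    c,sn=np.cos(.26),np.sin(.26);x=s*c-h*sn;z=.0715+s*sn+h*c
    return np.r_[CR@[x,y]+Ct,z]
pts=dict(start=con(.036,.012,.020),stop=con(-.036,.012,.014),close=con(-.036,-.088,.020),open=con(.036,-.088,.020),estop=con(0,.098,.032))
bx=np.array([(55,138),(255,65),(343,308),(140,382)])/6+[184.6,229.6]
bl=[(.0525,.0425),(.0525,-.0425),(-.0525,-.0425),(-.0525,.0425)]
BT,BR,Bt,bres=fit(bl,[onz('top',p,.056) for p in bx])
pts['rocker']=np.r_[BR@[.020,0]+Bt,.076]; pts['box']=np.r_[Bt,.056]
E
python3 - <<'E'
from pose import *
print('console',CT,Ct,res.round(4),'box',BT,Bt,bres.round(4))
for k,p in pts.items(): print(k,p.round(4),'r',np.hypot(*p[:2]).round(3),proj('top',p).round(1),proj('scene',p).round(1))
sc=cams.camera('scene')
D=cv2.resize(sc[190:350,210:410],None,fx=4,fy=4,interpolation=cv2.INTER_CUBIC)
for k,p in pts.items():
    u=(proj('scene',p)[0]-[210,190]+.5)*4; cv2.drawMarker(D,tuple(int(i) for i in u),(0,255,0),0,12,1)
cv2.imwrite('pics/c3.png',D[:600])
for nm,zc,g in[('can',.155,(307,150)),('ferrule',.052,(463,326)),('spanner head',.005,(231,358)),('spanner far',.005,(221,298))]: print(nm,onz('top',g,zc).round(3))
E
```

```text
console 0.2799951286292717 [ 0.58355686 -0.04111462] [0.0005 0.0028 0.0018 0.0022] box 0.33028608647791957 [0.51874742 0.32931509] [0.0005 0.0007 0.0006 0.0009]
start [ 0.6087 -0.0214  0.1001] r 0.609 [[364.4 223.8]] [[298.6 275. ]]
stop [ 0.5433 -0.0402  0.0758] r 0.545 [[372.1 252.2]] [[265.  281.6]]
close [ 0.5695 -0.1367  0.0816] r 0.586 [[413. 240.]] [[248.  312.2]]
open [ 0.6364 -0.1175  0.1001] r 0.647 [[405.2 211. ]] [[285.5 308.6]]
estop [0.5486 0.0508 0.1024] r 0.551 [[334.1 250.3]] [[290.1 247.9]]
rocker [0.5377 0.3358 0.076 ] r 0.634 [[213.1 258.6]] [[343.1 200.8]]
box [0.5187 0.3293 0.056 ] r 0.614 [[217.6 266.7]] [[335.2 207.3]]
can [0.772 0.107 0.155]
ferrule [ 0.363 -0.254  0.052]
spanner head [0.294 0.308 0.005]
spanner far [0.442 0.332 0.005]
```

View pics/c3.png

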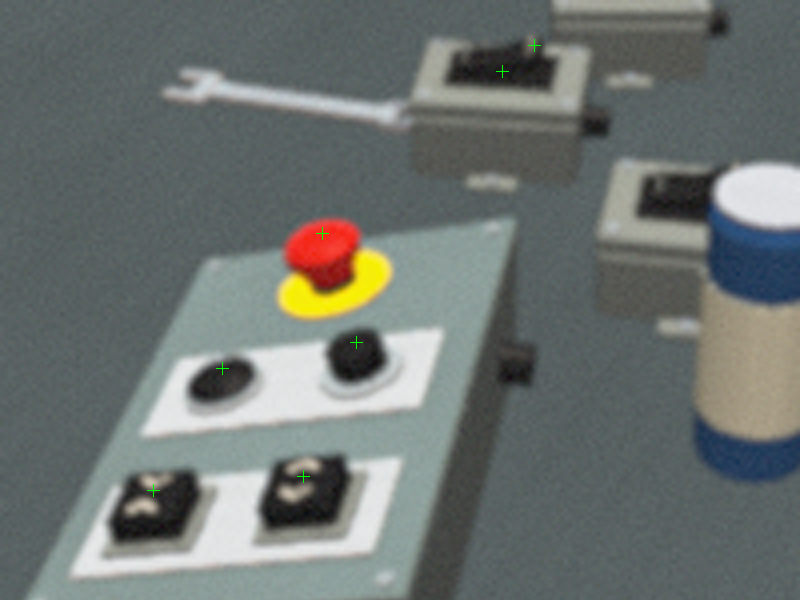

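Projected points sit on their features in both views: the start, stop, close, open and e-stop tops and the raised rocker end. Their heights also match the description. Now I move: shut the fingers, align the tool's x with the slope (-7°), and arc over at height.

arm_command(
  targets=[0.021,0.027,0,-3.5,-1,0.021,0.027,0,-3.5,-1,0.021,0.027,0,0,-1,0.021,0.027,0,0,-1,0.021,0.027,0,0,-1,0.021,0.027,0,0,-1,0.021,0.027,0,0,-1,0.021,0.027,0,0,-1,0.021,0.027,0,0,-1,0.021,0.027,0,0,-1,0.021,0.027,0,0,-1,0.021,0.027,0,0,-1],
  force=20,
)

```text
clock: 1.25
tcp_pos: [0.518, -0.2953, 0.2307]
ee_rot: [0.0, 0.99, 0.14, 0.0]
force: [1.1, -1.0, 0.0]
opening: 0.0153
grasp_force: 0.0
```

arm_command(
  targets=[0,0.036,0,0,-1,0,0.036,0,0,-1,0,0.036,0,0,-1,0,0.036,0,0,-1,0,0.036,0,0,-1,0,0.036,0,0,-1,0,0.036,0,0,-1,0,0.036,0,0,-1,0,0.036,0,0,-1,0,0.036,0,0,-1,0,0.036,0,0,-1,0,0.036,0,0,-1],
)

```text
clock: 2.25
tcp_pos: [0.517, 0.1369, 0.2307]
ee_rot: [0.0, 0.99, 0.14, 0.0]
force: [0.3, 0.9, 0.7]
opening: 0.0005
grasp_force: 0.0
```

arm_command(
  targets=[0.003,0.033,-0.015,0,-1,0.003,0.033,-0.015,0,-1,0.003,0.033,-0.015,0,-1,0.003,0.033,-0.015,0,-1,0.003,0.033,-0.015,0,-1,0.003,0.033,-0.015,0,-1,0,0,-0.02,0,-1,0,0,0,0,-1,0,0,0,0,-1],
)

```text
clock: 3.0
tcp_pos: [0.5346, 0.3324, 0.1193]
ee_rot: [0.001, 0.99, 0.14, -0.001]
force: [-0.2, -0.5, -0.0]
opening: 0.0005
grasp_force: 0.0
```

arm_command(
  targets=[0.003,0.003,-0.01,0,-1,0,0,-0.01,0,-1,0,0,-0.008,0,-1,0,0,-0.005,0,-1,0,0,-0.004,0,-1,0,0,-0.004,0,-1,0,0,-0.003,0,-1,0,0,0,0,-1],
)

```text
clock: 3.67
tcp_pos: [0.5383, 0.3361, 0.0769]
ee_rot: [0.0, 0.99, 0.14, -0.0]
force: [0.1, -0.7, 1.0]
opening: 0.0005
grasp_force: 0.6
```

arm_command(
  targets=[0,0,-0.002,0,-1,0,0,-0.001,0,-1,0,0,0,0,-1],
)

```text
clock: 3.92
tcp_pos: [0.5384, 0.3362, 0.0765]
ee_rot: [0.001, 0.99, 0.14, 0.0]
force: [-4.2, -4.3, 16.7]
opening: 0.0008
grasp_force: 8.4
```

Force rose to 17 N at tip height 68.5 mm, so the rocker is at its end stop. I lift off and look.

arm_command(
  targets=[0,0,0.03,0,-1,0,0,0.03,0,-1,0,0,0.03,0,-1,0.007,-0.034,0,0,-1,0.007,-0.034,0,0,-1,0.007,-0.034,0,0,-1,0.007,-0.034,0,0,-1,0.007,-0.034,0,0,-1,0.007,-0.034,0,0,-1,0.007,-0.034,0,0,-1,0,0,0,0,-1],
)

```text
clock: 4.83
tcp_pos: [0.5887, 0.0884, 0.1629]
ee_rot: [0.003, 0.991, 0.134, -0.001]
force: [0.6, -1.2, -0.5]
opening: 0.0006
grasp_force: 0.0
```

Run:
```python
from h import *
A=cams.camera('top')[230:300,185:250];B=cams.camera('scene')[190:245,300:370]
C=np.hstack([cv2.resize(A,(390,420),interpolation=cv2.INTER_CUBIC),cv2.resize(B,(400,420),interpolation=cv2.INTER_CUBIC)])
cv2.imwrite('pics/c4.png',C);print(arm.get_state()['tcp_pos'])
```

```text
[0.58735193 0.09627579 0.16325663]
```

View pics/c4.png

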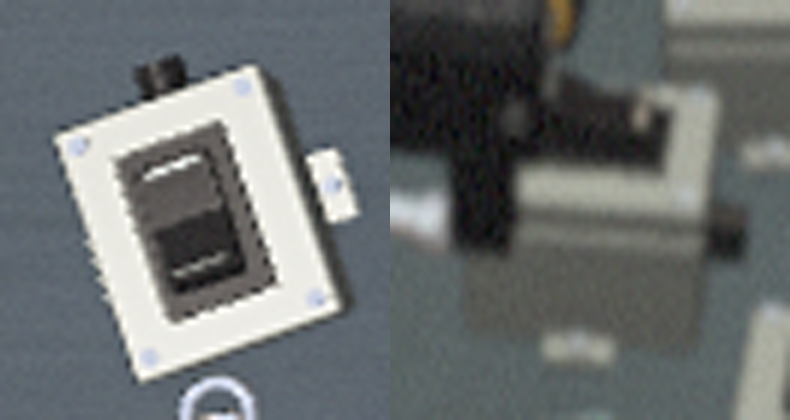

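The crop shows the dark half has moved to the near end, so the rocker is now on. Next I go over to the start button.

arm_command(
  targets=[0.004,-0.03,0,0,-1,0.004,-0.03,0,0,-1,0.004,-0.03,-0.01,0,-1,0.0035,-0.029,-0.01,0,-1,0,0,-0.01,0,-1,0,0,-0.01,0,-1,0,0,0,0,-1,0,0,0,0,-1],
)

```text
clock: 5.6
tcp_pos: [0.6022, -0.0178, 0.1231]
ee_rot: [-0.001, 0.99, 0.142, -0.001]
force: [1.2, 0.2, -0.3]
opening: 0.0002
grasp_force: 0.0
```

arm_command(
  targets=[0.001,-0.005,-0.006,0,-1,0,0,-0.006,0,-1,0.0005,0,-0.002,0,-1,0.0005,0,-0.002,0,-1,0.0005,0,-0.002,0,-1,0.0005,0,-0.002,0,-1,0.0003,0,-0.001,0,-1,0,0,0,0,-1],
)

```text
clock: 6.27
tcp_pos: [0.606, -0.0257, 0.1026]
ee_rot: [0.0, 0.99, 0.14, -0.0]
force: [-0.7, 0.7, 2.1]
opening: 0.0005
grasp_force: 0.7
```

arm_command(
  targets=[0.0003,0,-0.0015,0,-1,0.0003,0,-0.001,0,-1,0,0,0,0,-1],
)

```text
clock: 6.52
tcp_pos: [0.6062, -0.0256, 0.1021]
ee_rot: [0.0, 0.99, 0.14, -0.001]
force: [-7.2, -0.6, 14.4]
opening: 0.0005
grasp_force: 7.5
```

14 N at full depth, so the button has bottomed. I lift, move over the closing button, and look before pressing.

arm_command(
  targets=[0,0,0.015,0,-1,0,0,0.03,0,-1,-0.011,-0.028,0,0,-1,-0.011,-0.028,0,0,-1,-0.011,-0.028,0,0,-1,-0.011,-0.029,0,0,-1,0,0,-0.015,0,-1,0,0,-0.015,0,-1,0,0,0,0,-1,0,0,0,0,-1],
)

```text
clock: 7.35
tcp_pos: [0.5622, -0.1385, 0.1145]
ee_rot: [-0.0, 0.99, 0.14, -0.001]
force: [-0.1, -0.3, -1.1]
opening: 0.0003
grasp_force: 0.0
```

Run:
```python
from h import *
B=cams.camera('scene')[230:350,210:370]
cv2.imwrite('pics/c5.png',cv2.resize(B,(800,600),interpolation=cv2.INTER_CUBIC));print(arm.get_state()['tcp_pos'])
```

```text
[ 0.56295102 -0.13832055  0.1152734 ]
```

View pics/c5.png

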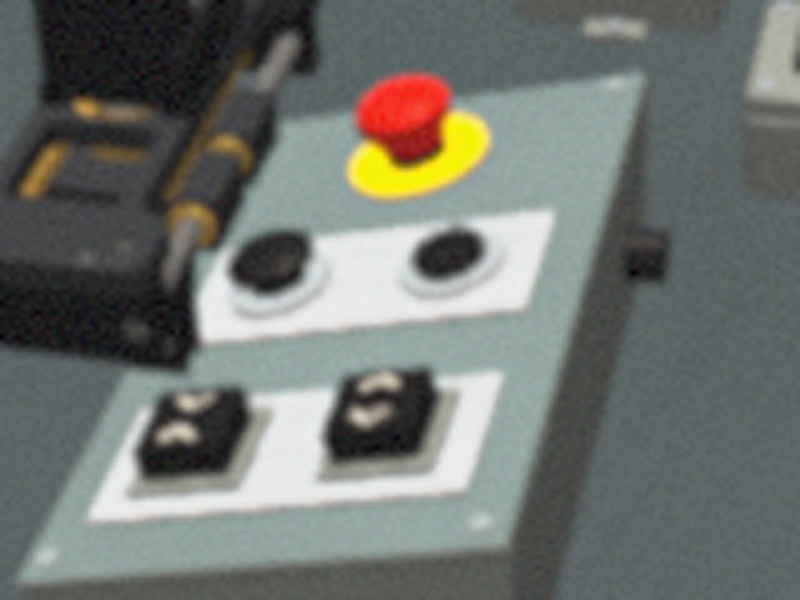

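Run:
```python
from h import *
p=np.array(arm.get_state()['tcp_pos']);print(p)
for dz in(-.008,0,.062,.1):print(dz,proj('scene',p+[0,0,dz]),proj('top',p+[0,0,dz]))
im=cams.camera('scene');t=cams.camera('top')
C=np.hstack([cv2.resize(im[130:370,60:380],(400,300)),cv2.resize(t[120:360,280:600],(400,300))]);cv2.imwrite('pics/c6.png',C)
s=arm.get_state();print(s['clock'],s['tcp_pos'])
```

```text
[ 0.56295102 -0.13832055  0.1152734 ]
-0.008 [[242.95866424 300.3308035 ]] [[416.13667811 241.94825953]]
0 [[242.50220289 296.72651505]] [[416.90368721 241.68619999]]
0.062 [[238.79980783 267.49183867]] [[423.26199876 239.51379262]]
0.1 [[236.37564301 248.35026331]] [[427.56198877 238.04464001]]
7.5 [ 0.56353852 -0.1382224   0.11595859]
```

View pics/c6.png

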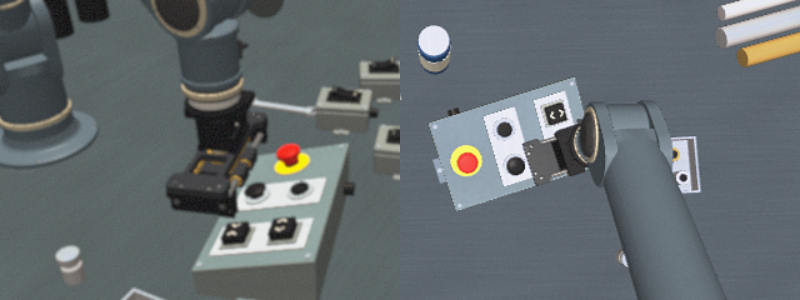

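The crop shows start in (low) and stop out (raised). The gripper body is where the projected TCP says it should be, above the closing button, which is at about scene pixel (249,315). Now I press it along the slope normal.

arm_command(
  targets=[0,0,-0.01,0,-1,0,0,-0.01,0,-1,0,0,-0.004,0,-1,0.0005,0,-0.002,0,-1,0.0005,0,-0.002,0,-1,0.0005,0,-0.002,0,-1,0.0005,0,-0.002,0,-1,0,0,0,0,-1],
)

```text
clock: 8.17
tcp_pos: [0.5637, -0.1381, 0.084]
ee_rot: [-0.0, 0.99, 0.14, -0.001]
force: [-7.0, 1.2, 9.6]
opening: 0.0003
grasp_force: 5.8
```

arm_command(
  targets=[0,0,-0.001,0,-1,0,0,0,0,-1,0,0,0,0,-1,0,0,0,0,-1,0,0,0,0,-1,0,0,0,0,-1,0,0,0,0,-1,0,0,0,0,-1],
)

```text
clock: 8.83
tcp_pos: [0.5637, -0.1381, 0.0838]
ee_rot: [-0.0, 0.99, 0.14, -0.001]
force: [-7.6, 2.9, 14.7]
opening: 0.0004
grasp_force: 8.3
```

The button is bottomed: one more mm commanded gave only 0.2 mm and 5 N more. Everything holds steady, so I hand the job in.

```bash
python3 -c "
from bench import arm
print(arm.close_job())"
```

```text
the job is handed in; nothing more can be done
None
```

The job is handed in: rocker on and pump start latched with stop out (both seen in the pictures), and the fingers still holding the die-closing button fully down at about 15 N; the hand-in gave no verdict.

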